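# Press the plaster relief block flush into the mould frame

### The arm

A 7-joint arm with a two-finger parallel gripper is mounted at the origin on the work surface. World frame = base frame: x ahead of the robot, y to its left, z up, the work surface at z = 0. Lengths are in m, angles in rad, forces in N, time in s.
With the tool pointing down it reaches from about 0.425 to 0.875 m from the base axis. Payload 4.7 kg.
Tool frame: the origin (TCP) lies between the finger pads; the fingertips stand 11 mm ahead of it and the grasp point (between the pads) lies 8 mm behind it; z points along the fingers, y is the line along which they close (so a half turn about z gives the same grasp; the last joint's range is limited). The gripper opens to 87 mm and grips with 3 to 60 N. Pads are 19 mm wide; open, the fingers measure 117 mm over their backs; the gripper's body (75 mm by 190 mm) begins 51 mm behind the grasp point.
Start: joints at [-1.323, 0.321, -0.07, 1.45, 0.023, 1.371, -0.057], TCP at [0.151, 0.632, 0.234] pointing down, gripper open.
Joint ranges: [-2.86, 2.86], [-0.3, 2.09], [-1.38, 1.24], [0.06, 2.45], [-1.56, 4.7], [0.09, 2.05], [-2.69, 2.69]. Speed limits (rad/s): [2.57, 2.57, 3.14, 3.14, 3.14, 3.14, 3.14].

### API

Orientations are given as a rotation vector (axis times angle).
In Python, from bench import ctrl gives the robot as it stands. The module is installed in compiled form; this text tells all that it offers.
- The arm moves only by the shell command python3 -m inch 'ROWS' [FORCE]. ROWS is JSON, a list of rows, each an object with "slide": the shift along the tool's x, y, z scaled (see below), a list of three; "angular": the turn, a rotation vector about the tool's x, y, z scaled (see below), a list of three; "claw": the opening, from -1 (shut) to 1 (fully open). In form: [{"slide": [tx, ty, tz], "angular": [rx, ry, rz], "claw": claw}, ...]. A call has 1 to 10 rows; each row is the pose to reach, as a shift and turn from the pose commanded when the call began, along the tool's axes at that moment; what a row does not reach only later rows make up. The controller multiplies each number of a shift by 0.25 m and each number of a turn by 30 degrees. A row lasts 1/10 s, in which the tool goes at most 50 mm and 8.59 degrees, less where a joint would pass 70% of its speed; a pose out of reach is approached as far as the arm can. A call with a number of a shift or a turn outside -1 to 1 is refused whole. A call with a gripper value outside its range is refused whole. The fingers move at their own pace and stop on an object; FORCE is the grip in N (left out, the last holds). Time passes only in rows, so rows that repeat a pose let the fingers close. It gives the time, the measured TCP pose, the force, the opening and the grip force at its end, in the units of the state.
- ctrl.get_state(): the state, without advancing time (a new reading comes with each control period).
- ctrl.get_image(name): name is "side" or "top" or "wrist"; returns a dict with "color" (480x640x3 uint8, red, green, blue), "depth" (480x640 float32, m along the optical axis (not along the pixel's ray), 0 where there is no reading), "camera_matrix" (3x3 intrinsics, pixels), "extrinsics" (4x4, takes a point from camera to world coordinates); the wrist camera has in their place "tool_from_camera" (4x4, takes a point from camera to tool coordinates, whose origin is the TCP and whose axes are the flange's). Camera axes: x right, y up, looking along -z (the intrinsics and any distortion apply to the point x, -y, -z); pixel columns grow to the right and rows downward; lengths in m; the calibration is good to about 2 mm. The wrist camera is an equidistant fisheye: a pixel r from the principal point sees the ray r / f radians off the axis. A picture is of the moment at which its call begins: read the wrist's pose just before it.
- ctrl.close_job(): hands the job in; it is judged then, once.
Trained networks look in the newest picture that a camera, given by its name, has taken for a name from the list of things; names that differ only in an ending like _2 or _b are one class to them, and where a whole thing is asked for, a point or a joint stands for the part that bears it (a point fixed in the world has none). Each returns a list of dicts, best first, with "confidence" (0 to 1); they miss things now and then, are a little off and sometimes report something else, mostly with a low value. They report only what shows in the picture. A call takes as long as a camera call. They do not tell look-alikes from the thing itself.
- ctrl.find_in(query, camera): "bbox" ([centre column, centre row, width, height] in pixels, round what is visible of it).
- ctrl.outline_of(query, camera): "mask" (480x640 bool, what is visible of it) and "bbox" ([centre column, centre row, width, height] in pixels, round what is visible of it).
The state is a dict: "time": time; "joint_positions": joint angles; "qd": joint speeds; "joint_torque": joint torques, N m; "position": TCP position; "tool_rot": TCP orientation; "ft_force": force on the tool from outside, world axes, zero at the start; "torque": the same for the moment, N m; "grip_width": opening from 0.0 (shut) to 1.0 (fully open); "grip_force": force on a finger pad.
Only numpy, scipy, OpenCV 4.12 (cv2) and the standard library are available. Lean on these libraries where they do the work, as an engineer would, in place of code of your own. Each camera call takes 0.05 s, during which the arm holds its last target. There are 200 camera calls.

### The job

Take the plaster relief block that fits the pocket of the wooden mould frame (the longer of the two), set it face up in the pocket and press it down gently until it is fully home, its top flush with the frame. Plaster chips, so do not drop it in or push hard, and leave the other block, the pot and the brush where they are.

Things in the scene. Friction and masses are not known exactly. Their poses are not given: they have to be found in the camera images.
- long_block: The block to use: white plaster, 130 mm long (its x), 60 mm wide (its y), 40 mm thick, about 0.34 kg, lying on the table face up. Origin: centre of its underside; z up. A leaf pattern stands 1 mm proud on its top and can be pressed on anywhere. The two ends are alike: either way round is right.
- long_block_top (a point): Centre of the long block's top face, 40 mm above its origin, same axes.
- short_block: Second plaster block with the same pattern, 95 x 60 x 40 mm, too short for the pocket; to be left alone. Origin: centre of its underside. It may lie on either side of the long one.
- frame: Mould frame: plywood, fixed to the table, 210 mm (its x) x 140 mm (its y), 50 mm high, with a rectangular pocket 135 x 65 mm (x, y) in its middle, 2.5 mm of play on each side of the block and a 3 mm lead-in chamfer round the mouth. Origin: centre of its underside.
- pocket_mouth (a point): Centre of the pocket's mouth, level with the frame's top (50 mm above the table); axes of the frame: x along the pocket, z up.
- knockout (a joint): Steel knock-out plate, the pocket's moving floor: m pushed down. It slides stiffly, stays where it is left, carries the block's weight and needs about 8 to 13 N to push. At 0 its top is 20 mm below the mouth, so that the block set on it stands 20 mm proud; at 0.020 it is on its stop and the block is flush. It starts at 0 to 0.003. More than 60 N between plate and block chips the plaster.
- pot: Bystander: unfired clay pot standing upside down, 118 mm high, 112 mm across its rim on the table. Origin: centre of its underside.
- brush: Bystander: brush 190 mm long lying on the table beyond the blocks. Origin: centre of its underside.
There are look-alikes about, which are no part of the job. Leave any red or turquoise look-alike of the long_block alone.

How it is judged:
At the end, for the whole second after the job is handed in: The long block lies face up in the frame's pocket, centred within 6 mm, along the pocket within 0.1 rad and level within 0.03 rad, at rest, its top at most 2 mm above and 3 mm below the frame's top, and the knock-out plate is pushed at least 18 mm down (z of long_block_top in the frame of pocket_mouth between -0.003 and 0.002 m and x of long_block_top in the frame of pocket_mouth between -0.006 and 0.006 m and y of long_block_top in the frame of pocket_mouth between -0.006 and 0.006 m and angle between the x axis of long_block and the x axis of frame, either way round below 0.1 rad and angle between long_block's own z axis and vertical below 0.03 rad and value of joint knockout above 0.018 m and linear speed of long_block below 0.02 m/s); the robot touches nothing.
It fails at once if the long block is dropped or thrown: it moves faster than 0.45 m/s (a fall of about 10 mm) out of the fingers (linear speed of long_block above 0.45 m/s and contact force between long_block and the fingers below 0.5 N).
It fails at once if the block is pushed hard: more than 60 N between it and the knock-out plate (contact force between long_block and knockout above 60 N).
It fails at once if the short block, the pot or the brush is moved more than 25 mm (distance of any of short_block, pot, brush from where it was at the start of the episode above 0.025 m).
It also fails if it takes over 51 s, if anything falls off the work surface, if the arm or the gripper's body presses on something with over 40 N, if the wrist force passes 120 N, or if a joint passes its speed limit or range.

## Working session

There is one attempt and no reset: what is moved stays moved. The work goes in short steps, Python scripts to look and compute and a shell command to move; the robot and the scene stay as the last step left them, time stands still between calls to the robot, and variables do not carry over. Pictures are saved under pics/ and viewed, at most 10 in all, crops included, and the job is handed in when it is done.

```bash
mkdir -p pics; cat > h.py <<'E'
import numpy as np, cv2
from bench import ctrl
from scipy.spatial.transform import Rotation as R
def cloud(im):
    K=np.array(im["camera_matrix"]);d=im["depth"];v,u=np.mgrid[:480,:640]
    x=(u-K[0,2])/K[0,0]*d;y=(v-K[1,2])/K[1,1]*d
    P=np.stack([x,-y,-d,np.ones_like(d)],-1)
    W=P@np.array(im["extrinsics"]).T
    W[d==0]=np.nan
    return W[...,:3]
def save(im,n): cv2.imwrite(f"pics/{n}.png",im["color"][...,::-1])
E
python3 - <<'E'
from h import *
s=ctrl.get_state();print({k:np.round(v,3) for k,v in s.items()})
for c in("top","side"):
    im=ctrl.get_image(c);save(im,c+"0");W=cloud(im);np.save(c,W)
    for q in("long_block","short_block","frame","pot","brush"):
        for r in ctrl.outline_of(q,c)[:4]:
            m=r["mask"];p=W[m];p=p[~np.isnan(p[:,0])]
            if len(p)<20: continue
            z=np.percentile(p[:,2],[5,50,95]);t=p[abs(p[:,2]-z[2])<.006]
            b=cv2.minAreaRect(t[:,:2].astype(np.float32)*1000)
            print(c,q,round(r["confidence"],2),np.round(r["bbox"]),z.round(3),b,im["color"][m].mean(0).round())
E
```

```text
{'time': np.float64(0.0), 'joint_positions': array([-1.323,  0.322, -0.07 ,  1.452,  0.023,  1.371, -0.057]), 'qd': array([ 0.002, -0.001, -0.001,  0.002, -0.   ,  0.   , -0.   ]), 'joint_torque': array([-1.0000e-03, -4.9129e+01, -4.0400e-01, -3.1253e+01, -6.4000e-02,
        4.4000e-02,  0.0000e+00]), 'position': array([0.151, 0.632, 0.232]), 'tool_rot': array([-3.66e-01, -3.12e+00,  3.00e-03]), 'ft_force': array([-0.189, -0.86 , -0.115]), 'torque': array([-0.009,  0.046, -0.017]), 'grip_force': np.float64(0.0), 'grip_width': np.float64(0.999)}
top long_block 0.84 [415. 250.  37.  59.] [0.025 0.04  0.044] ((590.4385986328125, -122.73967742919922), (60.32236862182617, 129.868408203125), 75.74652099609375) [211. 204. 187.]
top long_block 0.79 [420. 337.  62.  36.] [0.024 0.04  0.043] ((391.92425537109375, -137.5821533203125), (60.10789489746094, 130.48995971679688), 9.638086318969727) [210.  70.  57.]
top long_block 0.66 [378. 168.  58.  55.] [0.002 0.039 0.043] ((784.1213989257812, -35.19305419921875), (60.05864715576172, 129.74505615234375), 48.61429214477539) [ 61. 159. 149.]
top l
[... 1966 characters left out ...]

side pot 0.7 [250. 141.  44.  55.] [0.009 0.074 0.119] ((520.8743286132812, 477.95147705078125), (84.77980041503906, 79.5618896484375), 48.197330474853516) [217. 122.  80.]
side pot 0.45 [296. 215.  98.  79.] [0.011 0.047 0.052] ((556.7274169921875, 187.89617919921875), (211.40139770507812, 145.98631286621094), 17.815553665161133) [227. 202. 146.]
side brush 0.88 [437. 325.  72.  44.] [0.004 0.018 0.022] ((770.5736083984375, -208.89419555664062), (190.363525390625, 41.67958068847656), 6.9542012214660645) [195. 176. 150.]
side brush 0.36 [356. 395.  45.  33.] [0.012 0.04  0.043] ((529.373046875, -306.04547119140625), (60.425559997558594, 93.7890396118164), 70.13424682617188) [241. 234. 211.]
```

View pics/top0.png

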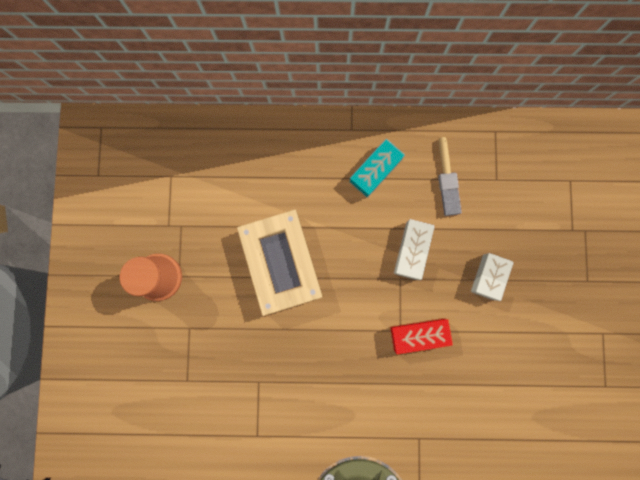

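```bash
python3 - <<'E'
from h import *
s=ctrl.get_state();M=R.from_rotvec(s["tool_rot"]).as_matrix();print(M.round(3))
W=np.load("top.npy")
# pocket: points inside frame at lower z
d=W[...,:2]-[.5566,.1897]
for name in("top","side"):
    W=np.load(name+".npy");d=W[...,:2]-[.5566,.1897]
    for a in (17.9,):
        a=np.radians(a);x=d[...,0]*np.cos(a)+d[...,1]*np.sin(a);y=-d[...,0]*np.sin(a)+d[...,1]*np.cos(a)
        m=(abs(x)<.09)&(abs(y)<.055)&(W[...,2]<.04)&(W[...,2]>.01)
        p=W[m];print(name,m.sum(),np.percentile(p[:,2],[5,50,95]))
        f=(abs(W[...,2]-np.median(p[:,2]))<.006)&m
        print(x[f].min(),x[f].max(),y[f].min(),y[f].max(),cv2.minAreaRect((W[f][:,:2]*1000).astype(np.float32)))
E
```

```text
[[-0.973  0.232  0.   ]
 [ 0.232  0.973  0.   ]
 [-0.     0.    -1.   ]]
top 1605 [0.02468352 0.02885611 0.03273274]
-0.06563841101384552 0.0677540896270663 -0.030841608024097147 0.03288822938294449 ((557.296875, 191.00184631347656), (133.37387084960938, 63.657630920410156), 17.839155197143555)
side 884 [0.02554178 0.02927997 0.0377141 ]
-0.06184621820304239 0.07124698159468427 -0.022985913841931972 0.03451932215088658 ((559.1646118164062, 197.23464965820312), (132.2017059326172, 57.138240814208984), 19.23693084716797)
```

The top picture shows the white long block at (414,250), with red and turquoise copies at (422,336) and (377,168). The short block is at (492,277), the frame at (280,262), the pot at (150,277) and the brush at (449,176). The measured sizes match those given. The block's yaw is about -14° and the frame's about 17.9°, so the tool is already nearly aligned with the block.

```bash
cat >> h.py <<'E'
def go(xyz,yaw_y):
    "slide/angular to bring the TCP to xyz, tool down, tool y at yaw_y deg"
    s=ctrl.get_state();M=R.from_rotvec(s["tool_rot"]).as_matrix()
    a=np.radians(yaw_y);y=np.array([np.cos(a),np.sin(a),0]);z=np.array([0,0,-1.])
    T=np.stack([np.cross(y,z),y,z],1)
    print("t",round(float(s["time"]),2),"pos",s["position"].round(4),"F",s["ft_force"].round(1),"grip",round(float(s["grip_width"]),3),round(float(s["grip_force"]),1))
    print("slide",(M.T@(np.array(xyz)-s["position"])/.25).round(3),"ang",(np.degrees(R.from_matrix(M.T@T).as_rotvec())/30).round(3))
E
r='{"slide":[-0.8,-0.845,0],"angular":[0,0,0],"claw":1}'
python3 -m inch '[{"slide":[-0.8,-0.845,0],"angular":[0,0,0],"claw":1},{"slide":[-0.8,-0.845,0],"angular":[0,0,0],"claw":1},{"slide":[-0.8,-0.845,0],"angular":[0,0,0],"claw":1},{"slide":[-0.8,-0.845,0],"angular":[0,0,0],"claw":1},{"slide":[-0.8,-0.845,0],"angular":[0,0,0],"claw":1},{"slide":[-0.8,-0.845,0],"angular":[0,0,0],"claw":1},{"slide":[-0.8,-0.845,0],"angular":[0,0,0],"claw":1},{"slide":[-0.8,-0.845,0],"angular":[0,0,0],"claw":1}]'
python3 -c "
from h import *
go([.5904,-.1237,.2],75.9)"
```

```text
time: 1.4
position: [0.2967, 0.3801, 0.2341]
tool_rot: [0.37, 3.12, 0.003]
ft_force: [0.0, 0.7, -0.5]
grip_width: 1.0
grip_force: 0.0
t 1.4 pos [0.2967 0.3801 0.2341] F [ 0.   0.7 -0.5] grip 1.0 0.0
slide [-1.614 -1.685  0.134] ang [ 0.003 -0.     0.019]
```

```bash
python3 -m inch '[{"slide":[-0.8,-0.84,0],"angular":[0,0,0],"claw":1},{"slide":[-0.8,-0.84,0],"angular":[0,0,0],"claw":1},{"slide":[-0.8,-0.84,0],"angular":[0,0,0],"claw":1},{"slide":[-0.8,-0.84,0],"angular":[0,0,0],"claw":1},{"slide":[-0.8,-0.84,0],"angular":[0,0,0],"claw":1},{"slide":[-0.8,-0.84,0],"angular":[0,0,0],"claw":1},{"slide":[-0.8,-0.84,0],"angular":[0,0,0],"claw":1}]'
python3 -m inch '[{"slide":[-0.81,-0.84,0.13],"angular":[0,0,0.02],"claw":1},{"slide":[-0.81,-0.84,0.13],"angular":[0,0,0.02],"claw":1},{"slide":[-0.81,-0.84,0.13],"angular":[0,0,0.02],"claw":1},{"slide":[-0.81,-0.84,0.13],"angular":[0,0,0.02],"claw":1},{"slide":[-0.81,-0.84,0.13],"angular":[0,0,0.02],"claw":1},{"slide":[-0.81,-0.84,0.13],"angular":[0,0,0.02],"claw":1},{"slide":[-0.81,-0.84,0.13],"angular":[0,0,0.02],"claw":1},{"slide":[-0.81,-0.84,0.13],"angular":[0,0,0.02],"claw":1}]'
cat >> h.py <<'E'
def wcloud():
    "world points of the wrist picture (depth along optical axis, equidistant fisheye)"
    s=ctrl.get_state();im=ctrl.get_image("wrist");K=np.array(im["camera_matrix"]);d=im["depth"];v,u=np.mgrid[:480,:640]
    a=(u-K[0,2])/K[0,0];b=(v-K[1,2])/K[1,1];th=np.hypot(a,b)
    k=np.where(th>1e-6,np.tan(np.minimum(th,1.5))/np.maximum(th,1e-6),1)
    P=np.stack([a*k*d,-b*k*d,-d,np.ones_like(d)],-1)
    P=(P@np.array(im["tool_from_camera"]).T)[...,:3]
    W=P@R.from_rotvec(s["tool_rot"]).as_matrix().T+s["position"]
    W[(d==0)|(th>1.3)]=np.nan
    return im,W
E
python3 -c "
from h import *
go([.5904,-.1237,.041],75.9)
im,W=wcloud();save(im,'w1')
print(im.keys(),im['camera_matrix'])
for r in ctrl.outline_of('long_block','wrist'):
    p=W[r['mask']];p=p[~np.isnan(p[:,0])];t=p[abs(p[:,2]-.041)<.006]
    if len(t)>20: print(round(r['confidence'],2),np.round(r['bbox']),np.percentile(p[:,2],[5,50,95]).round(3),cv2.minAreaRect((t[:,:2]*1000).astype(np.float32)),im['color'][r['mask']].mean(0).round())
"
```

```text
time: 2.1
position: [0.4447, 0.1259, 0.2341]
tool_rot: [0.377, 3.117, -0.002]
ft_force: [-0.3, 0.5, 0.6]
grip_width: 0.998
grip_force: 0.0
time: 2.9
position: [0.5911, -0.1199, 0.1999]
tool_rot: [-0.381, -3.116, 0.001]
ft_force: [-0.5, -0.4, -0.2]
grip_width: 1.002
grip_force: 0.0
t 2.9 pos [ 0.5911 -0.1199  0.1999] F [-0.5 -0.4 -0.2] grip 1.002 0.0
slide [-0.002 -0.015  0.636] ang [-0.001 -0.003  0.005]
dict_keys(['color', 'depth', 'camera_matrix', 'tool_from_camera']) [[371.64829954   0.         318.60244134]
 [  0.         371.64829954 234.54619477]
 [  0.           0.           1.        ]]
0.97 [317. 218.  74. 146.] [0.039 0.04  0.041] ((590.61572265625, -123.03482055664062), (60.27071762084961, 129.6431121826172), 76.11856842041016) [240. 234. 209.]
0.71 [420. 345.  24.  23.] [0.003 0.017 0.038] ((751.9144897460938, -45.59348678588867), (2.3008956909179688, 10.03339958190918), 46.668601989746094) [ 13. 124. 113.]
0.58 [245.  37. 154.  72.] [0.009 0.039 0.041] ((392.50323486328125, -137.68692016601562), (60.82251739501953, 129.98536682128906), 9.374035835266113) [215.  47.  29.]
```

View pics/w1.png

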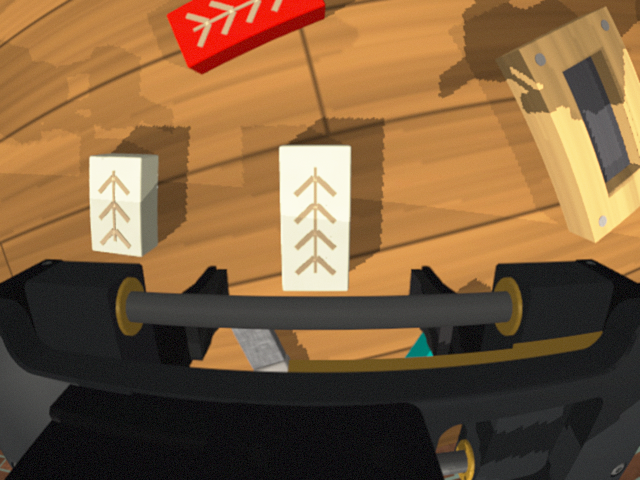

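The wrist picture shows the white long block at (315,218), the short one at (125,205) and the frame at upper right (590,125). Its fix of (0.5906, -0.123, yaw 76.1°) agrees with the top and side cameras.

```bash
python3 -m inch '[{"slide":[0,0,0.15],"angular":[0,0,0],"claw":1},{"slide":[0,0,0.3],"angular":[0,0,0],"claw":1},{"slide":[0,0,0.42],"angular":[0,0,0],"claw":1},{"slide":[0,0,0.5],"angular":[0,0,0],"claw":1},{"slide":[0,0,0.5],"angular":[0,0,0],"claw":1},{"slide":[0,0,0.5],"angular":[0,0,0],"claw":1}]' 20
python3 -c "
from h import *
go([.5906,-.1234,.038],76.0)"
```

```text
time: 3.6
position: [0.591, -0.1194, 0.0768]
tool_rot: [0.379, 3.118, 0.002]
ft_force: [0.1, -0.8, -0.3]
grip_width: 0.998
grip_force: 0.0
t 3.6 pos [ 0.591  -0.1194  0.0768] F [ 0.1 -0.8 -0.3] grip 0.998 0.0
slide [-0.002 -0.016  0.155] ang [0.002 0.001 0.005]
```

```bash
python3 -m inch '[{"slide":[0,-0.015,0.06],"angular":[0,0,0],"claw":1},{"slide":[0,-0.015,0.11],"angular":[0,0,0],"claw":1},{"slide":[0,-0.015,0.14],"angular":[0,0,0],"claw":1},{"slide":[0,-0.015,0.155],"angular":[0,0,0],"claw":1},{"slide":[0,-0.015,0.155],"angular":[0,0,0],"claw":1},{"slide":[0,-0.015,0.155],"angular":[0,0,0],"claw":1}]' 25
python3 -c "
from h import *
go([.5906,-.1234,.038],76.0)"
python3 -m inch '[{"slide":[0,0,0],"angular":[0,0,0],"claw":0.2},{"slide":[0,0,0],"angular":[0,0,0],"claw":-0.2},{"slide":[0,0,0],"angular":[0,0,0],"claw":-0.6},{"slide":[0,0,0],"angular":[0,0,0],"claw":-1},{"slide":[0,0,0],"angular":[0,0,0],"claw":-1},{"slide":[0,0,0],"angular":[0,0,0],"claw":-1},{"slide":[0,0,0],"angular":[0,0,0],"claw":-1},{"slide":[0,0,0],"angular":[0,0,0],"claw":-1}]' 25
```

```text
time: 4.2
position: [0.5898, -0.1251, 0.0375]
tool_rot: [0.383, 3.118, -0.0]
ft_force: [-0.1, -0.0, 0.7]
grip_width: 0.999
grip_force: 0.0
t 4.2 pos [ 0.5898 -0.1251  0.0375] F [-0.1 -0.   0.7] grip 0.999 0.0
slide [-0.002  0.007 -0.002] ang [-0.     0.001 -0.   ]
time: 5.0
position: [0.5898, -0.1244, 0.0375]
tool_rot: [0.382, 3.118, 0.001]
ft_force: [0.4, 2.5, 2.7]
grip_width: 0.688
grip_force: 25.0
```

The opening is 60 mm at 25 N, so the block is gripped. Next I lift it and check.

```bash
python3 -m inch '[{"slide":[0,0,-0.02],"angular":[0,0,0],"claw":-1},{"slide":[0,0,-0.06],"angular":[0,0,0],"claw":-1},{"slide":[0,0,-0.12],"angular":[0,0,0],"claw":-1},{"slide":[0,0,-0.2],"angular":[0,0,0],"claw":-1},{"slide":[0,0,-0.28],"angular":[0,0,0],"claw":-1},{"slide":[0,0,-0.34],"angular":[0,0,0],"claw":-1},{"slide":[0,0,-0.38],"angular":[0,0,0],"claw":-1},{"slide":[0,0,-0.4],"angular":[0,0,0],"claw":-1},{"slide":[0,0,-0.4],"angular":[0,0,0],"claw":-1}]' 30
python3 -c "
from h import *
go([.5566,.1887,.14],107.9)
im=ctrl.get_image('side');W=cloud(im);save(im,'s1')
for r in ctrl.outline_of('long_block','side'):
    p=W[r['mask']];p=p[~np.isnan(p[:,0])];print(round(r['confidence'],2),np.round(r['bbox']),np.percentile(p[:,2],[2,50,98]).round(3),np.median(p,0).round(3))
"
```

```text
time: 5.9
position: [0.5898, -0.125, 0.1378]
tool_rot: [0.383, 3.117, 0.0]
ft_force: [-0.2, 0.7, -5.2]
grip_width: 0.683
grip_force: 30.0
t 5.9 pos [ 0.5898 -0.125   0.1378] F [-0.2  0.7 -5.2] grip 0.683 30.0
slide [ 0.432  1.185 -0.009] ang [ 0.     0.002 -1.063]
0.98 [352. 289.  66.  40.] [0.106 0.139 0.143] [ 0.545 -0.13   0.139]
0.79 [412. 259.  60.  41.] [0.001 0.039 0.044] [ 0.779 -0.044  0.039]
0.71 [267. 346.  51.  69.] [0.008 0.04  0.044] [ 0.391 -0.15   0.04 ]
```

```bash
python3 -m inch '[{"slide":[0.01,0.03,0],"angular":[0,0,-0.03],"claw":-1},{"slide":[0.03,0.09,0],"angular":[0,0,-0.09],"claw":-1},{"slide":[0.06,0.18,0],"angular":[0,0,-0.18],"claw":-1},{"slide":[0.1,0.27,0],"angular":[0,0,-0.27],"claw":-1},{"slide":[0.14,0.37,0],"angular":[0,0,-0.36],"claw":-1},{"slide":[0.17,0.46,0],"angular":[0,0,-0.45],"claw":-1},{"slide":[0.2,0.53,0],"angular":[0,0,-0.52],"claw":-1},{"slide":[0.21,0.57,0],"angular":[0,0,-0.56],"claw":-1},{"slide":[0.22,0.59,0],"angular":[0,0,-0.58],"claw":-1},{"slide":[0.22,0.59,0],"angular":[0,0,-0.58],"claw":-1}]'
python3 -c "
from h import *
go([.5566,.1887,.14],107.9)"
```

```text
time: 7.0
position: [0.5719, 0.0316, 0.1373]
tool_rot: [0.094, -3.14, 0.0]
ft_force: [-0.2, 0.0, -4.1]
grip_width: 0.686
grip_force: 30.0
t 7.0 pos [0.5719 0.0316 0.1373] F [-0.2  0.  -4.1] grip 0.686 30.0
slide [ 0.023  0.631 -0.011] ang [-0.    -0.    -0.482]
```

```bash
python3 -m inch '[{"slide":[0,0.03,0],"angular":[0,0,-0.02],"claw":-1},{"slide":[0,0.09,0],"angular":[0,0,-0.07],"claw":-1},{"slide":[0.01,0.18,0],"angular":[0,0,-0.15],"claw":-1},{"slide":[0.01,0.28,0],"angular":[0,0,-0.23],"claw":-1},{"slide":[0.015,0.38,0],"angular":[0,0,-0.3],"claw":-1},{"slide":[0.02,0.48,0],"angular":[0,0,-0.38],"claw":-1},{"slide":[0.023,0.56,0],"angular":[0,0,-0.44],"claw":-1},{"slide":[0.023,0.61,0],"angular":[0,0,-0.47],"claw":-1},{"slide":[0.023,0.63,0],"angular":[0,0,-0.48],"claw":-1},{"slide":[0.023,0.63,0],"angular":[0,0,-0.48],"claw":-1}]'
cat > m.py <<'E'
from h import *
go([.5566,.1887,.11],107.9)
def fitz(p):
    A=np.c_[p[:,:2]-p[:,:2].mean(0),np.ones(len(p))];return np.linalg.lstsq(A,p[:,2],rcond=None)[0]
for c in("top","side","wrist"):
    if c=="wrist": im,W=wcloud()
    else: im=ctrl.get_image(c);W=cloud(im)
    save(im,c+"2")
    for q in("long_block","frame"):
        for r in ctrl.outline_of(q,c):
            p=W[r["mask"]];p=p[~np.isnan(p[:,0])]
            if len(p)<50: continue
            if np.linalg.norm(np.median(p[:,:2],0)-[.5566,.1887])>.08: continue
            z=np.percentile(p[:,2],95);t=p[abs(p[:,2]-z)<.007]
            print(c,q,round(r["confidence"],2),np.round(r["bbox"]),z.round(4),cv2.minAreaRect((t[:,:2]*1000).astype(np.float32)),fitz(t).round(3))
E
python3 m.py
```

```text
time: 8.0
position: [0.5568, 0.1886, 0.1372]
tool_rot: [0.487, -3.103, 0.001]
ft_force: [0.3, -1.2, -5.6]
grip_width: 0.686
grip_force: 30.0
t 8.0 pos [0.5568 0.1886 0.1372] F [ 0.3 -1.2 -5.6] grip 0.686 30.0
slide [0.001 0.001 0.109] ang [-0.001 -0.    -0.002]
top long_block 0.72 [291. 280.  12.  18.] 0.1431 ((518.3538208007812, 155.9287109375), (35.816558837890625, 21.637298583984375), 17.2149600982666) [-0.012  0.008  0.14 ]
top frame 0.66 [297. 259.  44.  95.] 0.053 ((565.2837524414062, 160.5267333984375), (208.75259399414062, 78.76374053955078), 17.670682907104492) [-0.001 -0.001  0.05 ]
side long_block 0.68 [294. 200.  57.  31.] 0.1422 ((523.7736206054688, 173.45578002929688), (62.01141357421875, 62.71964645385742), 18.733577728271484) [0.009 0.004 0.14 ]
side frame 0.72 [294. 224. 105.  70.] 0.0525 ((557.0455932617188, 187.5228271484375), (213.04739379882812, 144.15476989746094), 17.47166633605957) [-0.001 -0.002  0.05 ]
side frame 0.66 [292. 200.  60.  32.] 0.1422 ((524.8504028320312, 175.58811950683594), (63.791500091552734, 66.16598510742188), 16.862411499023438) [0.008 0.002 0.14 ]
wrist long_block 0.65 [320. 253. 152. 211.] 0.141 ((541.7769165039062, 182.5032196044922), (96.87329864501953, 60.4180793762207), 17.78413200378418) [ 0.005 -0.001  0.14 ]
wrist frame 0.73 [321. 219. 216. 280.] 0.0509 ((550.2597045898438, 187.51785278320312), (196.61749267578125, 141.23313903808594), 17.6864070892334) [0.002 0.    0.05 ]
```

```bash
python3 -m inch '[{"slide":[0,0.005,0.03],"angular":[0,0,0],"claw":-1},{"slide":[0,0.005,0.08],"angular":[0,0,0],"claw":-1},{"slide":[0,0.005,0.12],"angular":[0,0,0],"claw":-1},{"slide":[0,0.005,0.14],"angular":[0,0,0],"claw":-1},{"slide":[0,0.005,0.15],"angular":[0,0,0],"claw":-1},{"slide":[0,0.005,0.15],"angular":[0,0,0],"claw":-1}]'
cat > m2.py <<'E'
from h import *
import sys
a=np.radians(17.8);go([.5566,.1897,.08],107.9)
s=ctrl.get_state();p=s["position"]*1000;c,sn=np.cos(a),np.sin(a)
print("TCP u,v",p[0]*c+p[1]*sn,-p[0]*sn+p[1]*c)
for cam in("wrist","side","top"):
    if cam=="wrist": im,W=wcloud()
    else: im=ctrl.get_image(cam);W=cloud(im)
    save(im,cam+sys.argv[1])
    W=W*1000;u=W[...,0]*c+W[...,1]*sn;v=-W[...,0]*sn+W[...,1]*c;z=W[...,2]
    zb=p[2]+2.5
    B=(abs(z-zb)<3)&(abs(v-9.5)<40)&(u<588-22)&(u>500)     # block top, near part
    F=(abs(z-50)<4)&(abs(v-9.5)<85)&(abs(u-588)<120)
    col=im["color"].astype(int);white=(col.max(-1)-col.min(-1)<60)&(col.min(-1)>90)
    print(cam,"block u0",np.percentile(u[B],1).round(1),"v",np.percentile(v[B&(u<560)],[1,99]).round(1),B.sum(),
      "frame u",np.percentile(u[F],[.5,99.5]).round(1),"v",np.percentile(v[F],[.5,99.5]).round(1),F.sum())
E
python3 m2.py 3
```

```text
time: 9.05
position: [0.5562, 0.1894, 0.0993]
tool_rot: [0.486, -3.103, 0.001]
ft_force: [-0.3, -0.1, -4.0]
grip_width: 0.684
grip_force: 30.0
t 9.05 pos [0.5562 0.1894 0.0993] F [-0.3 -0.1 -4. ] grip 0.684 30.0
slide [-0.002  0.001  0.077] ang [-0.    -0.002 -0.003]
TCP u,v 587.4560330726897 10.28812003263107
wrist block u0 523.5 v [-18.7  39.5] 14881 frame u [483.6 650. ] v [-59.1  80. ] 31719
side block u0 522.7 v [-21.6  38.4] 298 frame u [482.3 691.7] v [-62.6  78.7] 1548
top block u0 523.9 v [-19.5   2.3] 149 frame u [483.3 692.2] v [-59.3  17.5] 1179
```

View pics/wrist3.png

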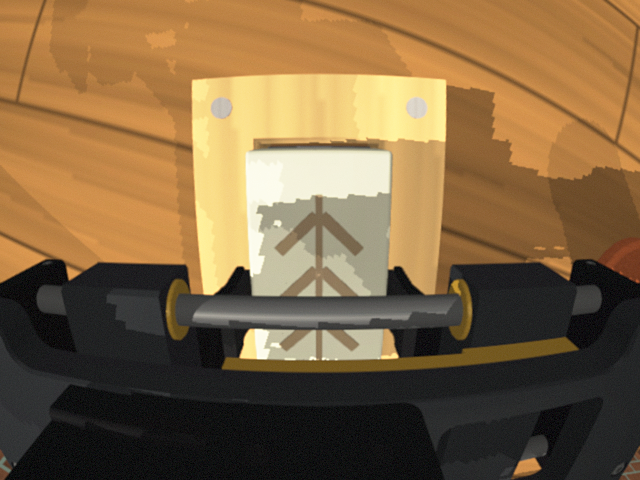

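The wrist picture shows the block's near edge at (320,150), parallel to the pocket rim at (318,143) and centred between the frame edges at columns 192 and 446. The numbers agree within 0.5 mm, so I lower it.

```bash
python3 -m inch '[{"slide":[0,0,0.02],"angular":[0,0,0],"claw":-1},{"slide":[0,0,0.04],"angular":[0,0,0],"claw":-1},{"slide":[0,0,0.06],"angular":[0,0,0],"claw":-1},{"slide":[0,0,0.075],"angular":[0,0,0],"claw":-1},{"slide":[0,0,0.09],"angular":[0,0,0],"claw":-1},{"slide":[0,0,0.1],"angular":[0,0,0],"claw":-1},{"slide":[0,0,0.11],"angular":[0,0,0],"claw":-1},{"slide":[0,0,0.115],"angular":[0,0,0],"claw":-1},{"slide":[0,0,0.115],"angular":[0,0,0],"claw":-1}]'
```

```text
time: 10.1
position: [0.5564, 0.1895, 0.0709]
tool_rot: [0.486, -3.104, 0.0]
ft_force: [0.1, -0.9, -3.8]
grip_width: 0.689
grip_force: 30.0
```

No contact yet, so I continue in small steps.

```bash
python3 -m inch '[{"slide":[0,0,0.004],"angular":[0,0,0],"claw":-1},{"slide":[0,0,0.008],"angular":[0,0,0],"claw":-1},{"slide":[0,0,0.012],"angular":[0,0,0],"claw":-1},{"slide":[0,0,0.012],"angular":[0,0,0],"claw":-1},{"slide":[0,0,0.012],"angular":[0,0,0],"claw":-1}]'
python3 -m inch '[{"slide":[0,0,0.003],"angular":[0,0,0],"claw":-1},{"slide":[0,0,0.006],"angular":[0,0,0],"claw":-1},{"slide":[0,0,0.006],"angular":[0,0,0],"claw":-1},{"slide":[0,0,0.006],"angular":[0,0,0],"claw":-1}]'
```

```text
time: 10.6
position: [0.5564, 0.1896, 0.0681]
tool_rot: [-0.486, 3.104, 0.0]
ft_force: [0.4, -0.3, -3.5]
grip_width: 0.686
grip_force: 30.0
time: 11.0
position: [0.5565, 0.1896, 0.0666]
tool_rot: [-0.486, 3.104, 0.0]
ft_force: [0.3, 0.4, -4.2]
grip_width: 0.685
grip_force: 30.0
```

```bash
python3 -m inch '[{"slide":[0,0,0.002],"angular":[0,0,0],"claw":-1},{"slide":[0,0,0.004],"angular":[0,0,0],"claw":-1},{"slide":[0,0,0.004],"angular":[0,0,0],"claw":-1},{"slide":[0,0,0.004],"angular":[0,0,0],"claw":-1}]'
python3 -m inch '[{"slide":[0,0,0.002],"angular":[0,0,0],"claw":-1},{"slide":[0,0,0.004],"angular":[0,0,0],"claw":-1},{"slide":[0,0,0.004],"angular":[0,0,0],"claw":-1},{"slide":[0,0,0.004],"angular":[0,0,0],"claw":-1}]'
```

```text
time: 11.4
position: [0.5565, 0.1895, 0.0665]
tool_rot: [-0.486, 3.104, 0.001]
ft_force: [-3.8, -2.0, 5.4]
grip_width: 0.685
grip_force: 30.0
time: 11.8
position: [0.5565, 0.1896, 0.0658]
tool_rot: [-0.486, 3.104, 0.001]
ft_force: [-3.8, -1.8, 7.2]
grip_width: 0.684
grip_force: 30.0
```

Contact came at the plate height (block underside about 0.0285), with 11 N. I open slowly and rise.

```bash
python3 -m inch '[{"slide":[0,0,0],"angular":[0,0,0],"claw":0.4},{"slide":[0,0,0],"angular":[0,0,0],"claw":0.5},{"slide":[0,0,0],"angular":[0,0,0],"claw":0.7},{"slide":[0,0,0],"angular":[0,0,0],"claw":0.9},{"slide":[0,0,0],"angular":[0,0,0],"claw":0.9},{"slide":[0,0,0],"angular":[0,0,0],"claw":0.9}]'
python3 -m inch '[{"slide":[0,0,-0.02],"angular":[0,0,0],"claw":0.9},{"slide":[0,0,-0.07],"angular":[0,0,0],"claw":0.9},{"slide":[0,0,-0.13],"angular":[0,0,0],"claw":0.9},{"slide":[0,0,-0.2],"angular":[0,0,0],"claw":0.5},{"slide":[0,0,-0.2],"angular":[0,0,0],"claw":0},{"slide":[0,0,-0.2],"angular":[0,0,0],"claw":-1},{"slide":[0,0,-0.2],"angular":[0,0,0],"claw":-1},{"slide":[0,0,-0.2],"angular":[0,0,0],"claw":-1},{"slide":[0,0,-0.2],"angular":[0,0,0],"claw":-1},{"slide":[0,0,-0.2],"angular":[0,0,0],"claw":-1}]' 10
python3 - <<'E'
from h import *
a=np.radians(17.8);c,sn=np.cos(a),np.sin(a)
go([.5566,.1897,.08],107.9)
im,W=wcloud();save(im,"w4");W=W*1000;u=W[...,0]*c+W[...,1]*sn;v=-W[...,0]*sn+W[...,1]*c;z=W[...,2]
B=(abs(z-68)<5)&(abs(v-10)<40)&(abs(u-588)<80);F=(abs(z-50)<4)&(abs(v-10)<85)&(abs(u-588)<120)
for m in(B,F): print(np.median(z[m]),np.percentile(u[m],[.5,99.5]).round(1),np.percentile(v[m],[.5,99.5]).round(1),cv2.minAreaRect(W[m][:,:2].astype(np.float32)))
A=np.c_[u[B]-588,v[B]-10,np.ones(B.sum())];print(np.linalg.lstsq(A,z[B],rcond=None)[0])
E
```

```text
time: 12.4
position: [0.5565, 0.1895, 0.0645]
tool_rot: [-0.486, 3.104, -0.0]
ft_force: [-0.6, -0.4, 0.3]
grip_width: 0.939
grip_force: 0.0
time: 13.4
position: [0.5562, 0.1894, 0.1141]
tool_rot: [0.486, -3.103, 0.001]
ft_force: [0.6, -0.6, -0.2]
grip_width: 0.398
grip_force: 0.0
t 13.4 pos [0.5562 0.1894 0.1141] F [ 0.6 -0.6 -0.2] grip 0.398 0.0
slide [-0.002  0.001  0.136] ang [-0.    -0.002 -0.003]
68.16211314319744 [524.  650.6] [-18.8  39.8] ((556.3029174804688, 189.8583526611328), (128.42587280273438, 60.35277557373047), 18.03230094909668)
49.636092461860564 [483.5 610.5] [-59.1  79.9] ((519.5921020507812, 177.75462341308594), (132.5218048095703, 141.2858123779297), 17.615468978881836)
[ 2.34382377e-03 -4.90299560e-04  6.82189663e+01]
```

View pics/w4.png

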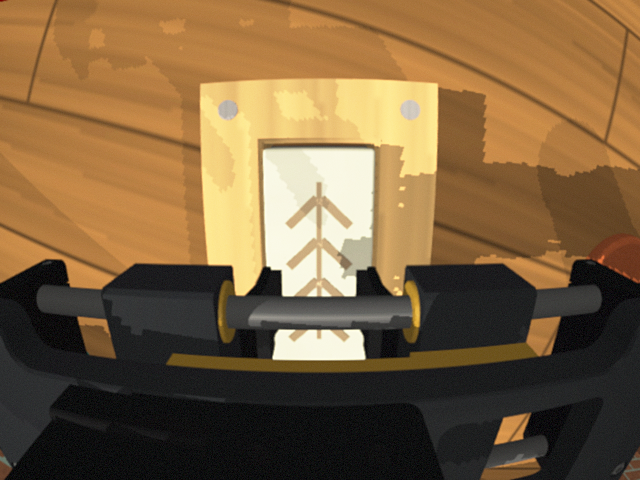

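The block sits square in the pocket (picture: block at (320,250) between the pocket walls at columns 260 and 378), level and 18.5 mm proud. Now I close the fingers and press.

```bash
python3 -m inch '[{"slide":[0,0,0.02],"angular":[0,0,0],"claw":-1},{"slide":[0,0,0.04],"angular":[0,0,0],"claw":-1},{"slide":[0,0,0.07],"angular":[0,0,0],"claw":-1},{"slide":[0,0,0.1],"angular":[0,0,0],"claw":-1},{"slide":[0,0,0.115],"angular":[0,0,0],"claw":-1},{"slide":[0,0,0.12],"angular":[0,0,0],"claw":-1},{"slide":[0,0,0.12],"angular":[0,0,0],"claw":-1},{"slide":[0,0,0.12],"angular":[0,0,0],"claw":-1}]'
python3 -m inch '[{"slide":[0,0,0.004],"angular":[0,0,0],"claw":-1},{"slide":[0,0,0.008],"angular":[0,0,0],"claw":-1},{"slide":[0,0,0.012],"angular":[0,0,0],"claw":-1},{"slide":[0,0,0.016],"angular":[0,0,0],"claw":-1},{"slide":[0,0,0.016],"angular":[0,0,0],"claw":-1},{"slide":[0,0,0.016],"angular":[0,0,0],"claw":-1}]'
```

```text
time: 14.25
position: [0.5566, 0.1896, 0.0848]
tool_rot: [-0.486, 3.103, 0.0]
ft_force: [0.2, 0.0, 0.1]
grip_width: 0.007
grip_force: 0.0
time: 14.85
position: [0.5564, 0.1895, 0.0805]
tool_rot: [0.486, -3.104, 0.0]
ft_force: [-0.2, 0.1, 0.5]
grip_width: 0.007
grip_force: 0.0
```

```bash
python3 -m inch '[{"slide":[0,0,0.004],"angular":[0,0,0],"claw":-1},{"slide":[0,0,0.008],"angular":[0,0,0],"claw":-1},{"slide":[0,0,0.012],"angular":[0,0,0],"claw":-1},{"slide":[0,0,0.016],"angular":[0,0,0],"claw":-1},{"slide":[0,0,0.02],"angular":[0,0,0],"claw":-1},{"slide":[0,0,0.024],"angular":[0,0,0],"claw":-1},{"slide":[0,0,0.024],"angular":[0,0,0],"claw":-1}]'
python3 -m inch '[{"slide":[0,0,0.004],"angular":[0,0,0],"claw":-1},{"slide":[0,0,0.008],"angular":[0,0,0],"claw":-1},{"slide":[0,0,0.012],"angular":[0,0,0],"claw":-1},{"slide":[0,0,0.016],"angular":[0,0,0],"claw":-1},{"slide":[0,0,0.02],"angular":[0,0,0],"claw":-1},{"slide":[0,0,0.02],"angular":[0,0,0],"claw":-1}]'
```

```text
time: 15.55
position: [0.5566, 0.1896, 0.0757]
tool_rot: [-0.486, 3.103, 0.001]
ft_force: [-2.4, -0.1, 7.6]
grip_width: 0.007
grip_force: 3.5
time: 16.15
position: [0.5566, 0.1896, 0.0708]
tool_rot: [-0.486, 3.103, 0.001]
ft_force: [-3.7, -0.3, 7.0]
grip_width: 0.006
grip_force: 3.5
```

The plate gives at about 8 N. I continue to about 0.064, then go in finer steps.

```bash
python3 -m inch '[{"slide":[0,0,0.004],"angular":[0,0,0],"claw":-1},{"slide":[0,0,0.008],"angular":[0,0,0],"claw":-1},{"slide":[0,0,0.012],"angular":[0,0,0],"claw":-1},{"slide":[0,0,0.016],"angular":[0,0,0],"claw":-1},{"slide":[0,0,0.02],"angular":[0,0,0],"claw":-1},{"slide":[0,0,0.024],"angular":[0,0,0],"claw":-1},{"slide":[0,0,0.024],"angular":[0,0,0],"claw":-1}]'
python3 -m inch '[{"slide":[0,0,0.003],"angular":[0,0,0],"claw":-1},{"slide":[0,0,0.006],"angular":[0,0,0],"claw":-1},{"slide":[0,0,0.006],"angular":[0,0,0],"claw":-1},{"slide":[0,0,0.006],"angular":[0,0,0],"claw":-1}]'
```

```text
time: 16.85
position: [0.5566, 0.1896, 0.0647]
tool_rot: [-0.486, 3.103, 0.001]
ft_force: [-2.5, -0.8, 7.1]
grip_width: 0.002
grip_force: 3.5
time: 17.25
position: [0.5566, 0.1896, 0.0632]
tool_rot: [-0.486, 3.103, 0.001]
ft_force: [-2.3, -1.6, 6.9]
grip_width: 0.004
grip_force: 3.6
```

```bash
python3 -m inch '[{"slide":[0,0,0.002],"angular":[0,0,0],"claw":-1},{"slide":[0,0,0.004],"angular":[0,0,0],"claw":-1},{"slide":[0,0,0.004],"angular":[0,0,0],"claw":-1},{"slide":[0,0,0.004],"angular":[0,0,0],"claw":-1}]'
python3 -m inch '[{"slide":[0,0,0.002],"angular":[0,0,0],"claw":-1},{"slide":[0,0,0.003],"angular":[0,0,0],"claw":-1},{"slide":[0,0,0.003],"angular":[0,0,0],"claw":-1}]'
```

```text
time: 17.65
position: [0.5566, 0.1896, 0.0623]
tool_rot: [-0.486, 3.103, 0.001]
ft_force: [-2.0, -0.9, 7.4]
grip_width: 0.006
grip_force: 3.7
time: 17.95
position: [0.5566, 0.1896, 0.0616]
tool_rot: [-0.486, 3.103, 0.001]
ft_force: [-2.6, -1.2, 7.0]
grip_width: 0.006
grip_force: 3.7
```

```bash
python3 -m inch '[{"slide":[0,0,0.002],"angular":[0,0,0],"claw":-1},{"slide":[0,0,0.003],"angular":[0,0,0],"claw":-1},{"slide":[0,0,0.003],"angular":[0,0,0],"claw":-1}]'
python3 -m inch '[{"slide":[0,0,0.002],"angular":[0,0,0],"claw":-1},{"slide":[0,0,0.002],"angular":[0,0,0],"claw":-1},{"slide":[0,0,0.002],"angular":[0,0,0],"claw":-1}]'
```

```text
time: 18.25
position: [0.5567, 0.1896, 0.0614]
tool_rot: [-0.486, 3.104, 0.001]
ft_force: [-3.6, -1.2, 11.4]
grip_width: 0.005
grip_force: 5.7
time: 18.55
position: [0.5567, 0.1896, 0.0614]
tool_rot: [-0.486, 3.104, 0.002]
ft_force: [-4.8, -1.6, 14.1]
grip_width: 0.006
grip_force: 7.1
```

```bash
python3 -m inch '[{"slide":[0,0,0.002],"angular":[0,0,0],"claw":-1},{"slide":[0,0,0.003],"angular":[0,0,0],"claw":-1},{"slide":[0,0,0.003],"angular":[0,0,0],"claw":-1}]'
python3 -m inch '[{"slide":[0,0,-0.02],"angular":[0,0,0],"claw":-1},{"slide":[0,0,-0.06],"angular":[0,0,0],"claw":-1},{"slide":[0,0,-0.14],"angular":[0,0,0],"claw":-1},{"slide":[0,0,-0.25],"angular":[0,0,0],"claw":-1},{"slide":[0,0,-0.4],"angular":[0,0,0],"claw":-1},{"slide":[0,0,-0.5],"angular":[0,0,0],"claw":-1},{"slide":[0,0,-0.5],"angular":[0,0,0],"claw":-1},{"slide":[0,0,-0.5],"angular":[0,0,0],"claw":-1}]'
python3 - <<'E'
from h import *
a=np.radians(17.8);c,sn=np.cos(a),np.sin(a)
im,W=wcloud();save(im,"w5");W=W*1000;u=W[...,0]*c+W[...,1]*sn;v=-W[...,0]*sn+W[...,1]*c;z=W[...,2]
col=im["color"].astype(int)
B=(abs(v-10)<27)&(u-588>-61)&(u-588<20)&(abs(z-50)<15);F=(abs(z-50)<4)&(abs(v-10)<68)&(abs(v-10)>40)&(abs(u-588)<60)
fit=lambda m:np.linalg.lstsq(np.c_[u[m]-588,v[m]-10,np.ones(m.sum())],z[m],rcond=None)[0].round(4)
print(fit(B),fit(F),np.median(z[B]),np.median(z[F]))
for r in ctrl.outline_of("long_block","wrist"):
    p=W[r["mask"]];p=p[~np.isnan(p[:,0])];print(r["confidence"],r["bbox"],cv2.minAreaRect(p[:,:2].astype(np.float32)))
E
```

```text
time: 18.85
position: [0.5567, 0.1896, 0.0613]
tool_rot: [-0.486, 3.104, 0.002]
ft_force: [-6.9, -2.0, 17.9]
grip_width: 0.008
grip_force: 9.2
time: 19.65
position: [0.5566, 0.1897, 0.1837]
tool_rot: [-0.486, 3.103, 0.001]
ft_force: [-0.1, -0.1, -0.7]
grip_width: 0.003
grip_force: 0.0
[4.40000e-03 6.00000e-04 4.99334e+01] [ 4.00000e-04 -5.00000e-04  4.97239e+01] 49.79786652860249 49.71888529708185
0.78 [62.8, 9.5, 107.2, 18.7] ((418.52740478515625, -132.04562377929688), (13.058670997619629, 131.01234436035156), 6.725155830383301)
0.73 [104.3, 337.1, 53.3, 38.8] ((663.1763305664062, 69.03602600097656), (55.23396301269531, 264.0440673828125), 50.781490325927734)
0.57 [319.5, 205.2, 82.6, 124.6] ((543.0443115234375, 184.25205993652344), (100.12263488769531, 62.276390075683594), 17.786754608154297)
```

View pics/w5.png

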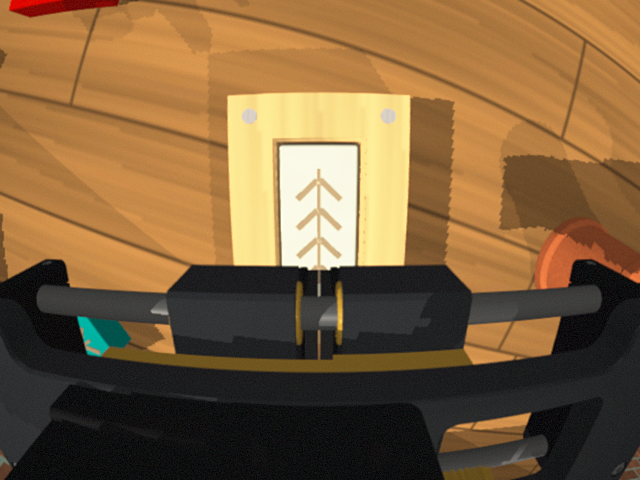

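The picture shows the block flush in the pocket at (319,205). Its top is at 49.8 mm against the frame's 49.7 mm, level within 0.005 rad and aligned. The plate stopped at 18 N and the gripper is clear, so I hand it in.

```bash
python3 -c "
from bench import ctrl
print(ctrl.close_job())"
```

```text
the job is handed in; nothing more can be done
None
```

The long white block is face up in the frame's pocket, pressed onto its stop with about 18 N and flush within about 0.2 mm by camera; the job is handed in, but no verdict was returned.

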